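# Seat the keyed filter on the breathing-air unit

## Robot

A 6-joint arm with a two-finger parallel gripper is mounted at the origin on the work surface. World frame = base frame: x ahead of the robot, y to its left, z up, the work surface at z = 0. Lengths are in m, angles in rad, forces in N, time in s.
With the tool pointing down it reaches from about 0.375 to 0.9 m from the base axis. Payload 3.1 kg.
Tool frame: the origin (TCP) lies on the centre line of the jaws, within the pads' length; the fingertips stand 8 mm ahead of it and the grasp point (between the pads) lies 11 mm behind it (robot.tip_extent is the distance from the TCP to the fingertips, in m); y points along the fingers, z is the direction in which the jaws open and shut, and the axes are right-handed (so a half turn about y gives the same grasp; the last joint's range is limited). The gripper opens to 87 mm and grips with 3 to 60 N. Pads are 19 mm wide; open, the fingers measure 117 mm over their backs; the gripper's body (75 mm by 190 mm) begins 51 mm behind the grasp point.
Start: joints at [1.03, 0.527, 1.433, -0, 1.181, -0.178], TCP at [0.222, 0.584, 0.231] pointing down, gripper open.
Joint ranges: [-3.08, 3.08], [-0.75, 2.2], [0.22, 2.44], [-1.43, 4.57], [0, 2.65], [-2.85, 2.85]. Speed limits (rad/s): [2.79, 2.79, 3.14, 3.14, 3.14, 3.14].

## Interface

Orientations are given as a unit quaternion [x, y, z, w].
In Python, from rig import robot gives the robot as it stands.
- The arm moves only by the shell command python3 -m crank 'ROWS' [FORCE]. ROWS is JSON, a list that holds one entry, the list of rows, each a list of 7 numbers: the turn, a rotation vector about the tool's x, y, z in degrees, then the shift along the tool's x, y, z in m, then the opening in per cent of the stroke, from 0 (shut) to 100 (fully open). In form: [[[ax, ay, az, dx, dy, dz, gripper], ...]]. A call has exactly 5 rows; each row shifts and turns the commanded pose from where the row before left it, along the tool's axes as they then stand; what a row does not reach is not made up. A row lasts 1/8 s, in which the tool goes at most 62.5 mm and 10.7 degrees, less where a joint would pass 70% of its speed; a pose out of reach is approached as far as the arm can. A call with a gripper value outside its range is refused whole. The fingers move at their own pace and stop on an object; FORCE is the grip in N (left out, the last holds). Time passes only in rows, so rows that do not move let the fingers close, or fill a call up. It gives the time, the measured TCP pose, the force and the opening at its end, in the units of the state.
- robot.get_obs(): the state, without advancing time (a new reading comes with each control period).
- robot.camera(name): name is "side" or "top"; returns a dict with "img" (384x512x3 uint8, red, green, blue), "K" (3x3 intrinsics, pixels), "R" (3x3) and "t" (3): a world point X has camera coordinates R X + t. Camera axes: x right, y down, z forward; pixel columns grow to the right and rows downward; lengths in m; the calibration is good to about 2 mm. A picture is of the moment at which its call begins. There is no depth.
- robot.hand_in(): hands the job in, once; it reports no verdict.
Trained networks look in a picture, given as the dict that the camera call returned (one of the last four; its "shot" number tells which), for a name from the list of things; names that differ only in an ending like _2 or _b are one class to them, and where a whole thing is asked for, a point or a joint stands for the part that bears it (a point fixed in the world has none). Each returns a list of dicts, best first, with "conf" (0 to 1); they miss things now and then, are a little off and sometimes report something else, mostly with a low value. They report only what shows in the picture. A call takes as long as a camera call.
- robot.spot_in(picture, thing): "at" ([row, column] in pixels, amid what is visible of it).
The state is a dict: "time": time; "q": joint angles; "joint_velocities": joint speeds; "joint_torque": joint torques, N m; "position": TCP position; "tool_rot": TCP orientation; "ft_force": force on the tool from outside, world axes, zero at the start; "moment": the same for the moment, N m; "grip_width": finger opening in m.
Only numpy, scipy, OpenCV 4.12 (cv2) and the standard library are available. Lean on these libraries where they do the work, as an engineer would, in place of code of your own. Each camera call takes 0.05 s, during which the arm holds its last target.

## Task

The round filter on top of the breathing-air unit sits up off its seat because the notch in its rim is not over the locating pin. Turn the filter in place with a fingertip until the notch stands over the pin, then press it down in the middle until it is fully home on its seat with the pin in the notch, and take the hand away. Do not lift the filter off, and leave the other things on the table where they are.

Things in the scene. Friction and masses are not known exactly. Their poses are not given: they have to be found in the camera images.
- unit: Breathing-air blower unit, a white box 180 x 160 mm, 50 mm high, lying on the table, fixed. Origin: centre of its underside, on the filter's axis; z up. A hidden steel spindle (radius 9 mm, up to z = 78 mm) keeps the filter centred. The locating pin stands on its +x side.
- pin_top (a point): Tip of the locating pin: upright steel, 10 mm diameter, domed, 56 mm from the filter's axis along the unit's +x, tip at z = 64.5 mm. A steel rib 10 mm wide runs outward from it (61 to 84 mm from the axis), so its direction shows from above; before seating the filter's rim covers most of the pin.
- seat_centre (a point): Centre of the seat, on the axis, at the top of the seat ring (z = 56 mm) on which the filter must finally sit. At the start the filter rests higher, on a stiff friction sleeve, underside at z = 66 mm, 1.5 mm above the pin's tip; home is 10 mm lower. The sleeve yields at about 8 N and does not spring back.
- filter: Round filter, grey below, white drum on top, 116 mm across the rim, 30 mm high, about 180 g, loose on the spindle with 1.5 mm play: turns easily either way to any angle and stays where left. Origin: centre of its underside, z up; +x points to its notch. Rim flange 8 mm thick, radius 46 to 58 mm; drum of radius 46 mm, top 28 mm above the underside.
- notch (a point): Middle of the filter's only notch, 56 mm from its axis, at underside height. Straight-sided, 18 mm wide, open outward and right through the flange (so 4 mm play each side of the pin).
- pocket (a point): Grey floor of the open finger pocket in the filter's top, straight opposite the notch; 34 mm from the axis, 14 mm above the underside. A wedge about 97 degrees wide, 14 mm deep, open upward and outward, from the middle hub (radius 20 mm) to the drum's edge (radius 46 mm). A fingertip in it pushes on either side wall to turn the filter.
- press_pad (a point): Top of the filter's middle, a flat round pad of radius 20 mm, 30 mm above the underside: the place to press, with 12 to 20 N. If the notch is off the pin, the rim lands on the pin and the filter cannot go home.
- sanitiser: White bottle, 68 mm diameter, 160 mm high, loose; origin at its underside centre. Leave alone.
- tape: Roll of tape, 84 mm outside diameter, 24 mm high, loose; origin at its underside centre. Leave alone.
- cap: Grey storage cap with a knob, 68 mm diameter, 26 mm high, loose, near the unit; origin at its underside centre. Leave alone.
- marker: Black marker pen lying, 14 mm thick, about 120 mm long along its x, loose; origin at its underside middle. Leave alone.
- cup: White cup, 72 mm diameter, 80 mm high, loose; origin at its underside centre. Leave alone.

How it is judged:
At the end, for the whole second after the job is handed in: The filter lies level (within 0.04 rad) and at rest on its seat: underside within 1.8 mm of the seat ring's top, centred within 4 mm, the pin in the notch (notch middle within 7.5 mm of the pin, seen from above) (z of filter in the frame of unit below 0.0578 m and horizontal distance between notch and pin_top below 0.0075 m and horizontal distance between filter and unit below 0.004 m and angle between filter's own z axis and vertical below 0.04 rad and linear speed of filter below 0.01 m/s); the robot touches nothing.
It fails at once if the filter is lifted more than 10 mm off its sleeve (z of filter in the frame of unit above 0.076 m).
It fails at once if the filter is tipped by more than 0.35 rad (angle between filter's own z axis and vertical above 0.35 rad).
It fails at once if another thing on the table is moved more than 30 mm (distance of any of sanitiser, tape, cap, marker, cup from where it was at the start of the episode above 0.03 m).
It also fails if it takes over 58 s, if anything falls off the work surface, if the arm or the gripper's body presses on something with over 40 N, if the wrist force passes 120 N, or if a joint passes its speed limit or range.

## Working session

There is one attempt and no reset: what is moved stays moved. The work goes in short steps, Python scripts to look and compute and a shell command to move; the robot and the scene stay as the last step left them, time stands still between calls to the robot, and variables do not carry over. Pictures are saved under pics/ and viewed, and the job is handed in when it is done.

```bash
ls; mkdir -p pics; cat > h.py <<'E'
import numpy as np, cv2
from rig import robot
def shot(name,fn):
    c=robot.camera(name); cv2.imwrite('pics/'+fn+'.png',cv2.cvtColor(c['img'],cv2.COLOR_RGB2BGR)); return c
def ray(c,rc,z):
    R,t,K=map(np.array,(c['R'],c['t'],c['K'])); o=-R.T@t
    d=R.T@np.linalg.inv(K)@np.array([rc[1],rc[0],1.0]); return o+d*(z-o[2])/d[2]
def proj(c,X):
    R,t,K=map(np.array,(c['R'],c['t'],c['K'])); p=K@(R@np.array(X)+t); return p[[1,0]]/p[2]
E
python3 - <<'E'
from h import *
o=robot.get_obs(); print({k:np.round(v,3).tolist() for k,v in o.items()}, robot.tip_extent)
for n in ('top','side'):
    c=shot(n,n+'0'); print(n,c['shot'],np.round(-np.array(c['R']).T@c['t'],3))
    for th,z in [('unit',.05),('pin_top',.0645),('filter',.09),('notch',.07),('pocket',.08),('press_pad',.096),('cap',.013),('sanitiser',.08),('tape',.012),('marker',.007),('cup',.04)]:
        for r in robot.spot_in(c,th)[:2]: print(th,np.round(r['at'],1),round(r['conf'],2),ray(c,r['at'],z).round(3))
E
```

```text
pics
{'time': 0.0, 'q': [1.029, 0.528, 1.434, 0.0, 1.181, -0.178], 'joint_velocities': [-0.001, -0.002, -0.001, -0.002, -0.0, 0.001], 'joint_torque': [-0.0, -44.004, -17.659, 0.063, 0.058, -0.0], 'position': [0.221, 0.584, 0.23], 'tool_rot': [0.696, -0.128, 0.127, -0.695], 'ft_force': [0.007, -0.308, 0.425], 'moment': [0.013, -0.007, 0.019], 'grip_width': 0.087} 0.008
top 1 [ 0.487 -0.007  1.21 ]
unit [198.3 219.4] 0.75 [0.564 0.083 0.05 ]
unit [214.4 230.1] 0.25 [0.517 0.049 0.05 ]
pin_top [227.3 224.1] 0.81 [0.478 0.065 0.064]
filter [212.3 235.5] 0.92 [0.522 0.032 0.09 ]
notch [213.7 231.6] 0.88 [0.518 0.044 0.07 ]
pocket [215.7 234.9] 0.9 [0.513 0.034 0.08 ]
pocket [243.2 415.7] 0.24 [ 0.449 -0.492  0.08 ]
press_pad [213.5 231.9] 0.69 [0.518 0.042 0.096]
cap [165.8 190.2] 0.55 [0.664 0.18  0.013]
sanitiser [224.8  78.1] 0.95 [0.473 0.483 0.08 ]
sanitiser [229.  225.7] 0.74 [0.474 0.059 0.08 ]
tape [237.8 286.8] 0.69 [ 0.452 -0.125  0.012]
marker [180.6 262.9] 0.53 [ 0.626 -0.047  0.007]
cup [246.3 413.8] 0.97 [ 0.439 -0.503  0.04 ]
side 2 [0.516 1.407 1.02 ]
unit [225.8 273.4] 0.75 [0.525 0.106 0.05 ]
pin_top [226.7 274. ] 0.55 [0.523 0.131 0.065]
filter [211.  275.1] 0.88 [0.52  0.074 0.09 ]
notch [211.6 276. ] 0.83 [0.517 0.049 0.07 ]
notch [200.4 295.9] 0.55 [ 0.445 -0.024  0.07 ]
pocket [209.4 273.2] 0.64 [0.527 0.05  0.08 ]
cap [249.1 233.4] 0.6 [0.658 0.191 0.013]
sanitiser [307.1 291.9] 0.75 [0.47  0.511 0.08 ]
tape [203.  294.3] 0.8 [ 0.448 -0.093  0.012]
tape [227.2 276.9] 0.71 [0.513 0.063 0.012]
marker [246.9 233.5] 0.4 [0.659 0.172 0.007]
cup [147.6 290.8] 0.82 [ 0.455 -0.502  0.04 ]
```

```bash
python3 - <<'E'
import cv2
a=cv2.imread('pics/top0.png'); cv2.imwrite('pics/top0c.png',cv2.resize(a[150:280,150:310],None,fx=4.5,fy=4.5,interpolation=cv2.INTER_CUBIC))
a=cv2.imread('pics/side0.png'); cv2.imwrite('pics/side0c.png',cv2.resize(a[170:270,205:335],None,fx=6,fy=6,interpolation=cv2.INTER_CUBIC))
E
```

```text
(no output)
```

View pics/top0.png

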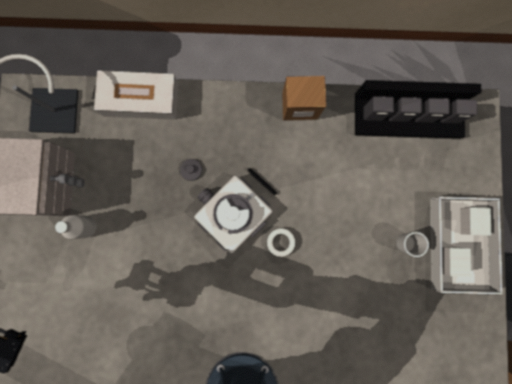

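View pics/top0c.png

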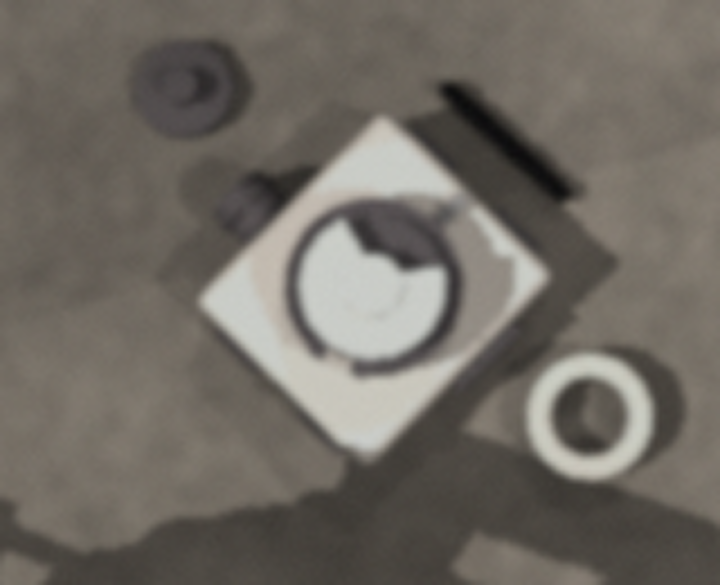

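View pics/side0c.png

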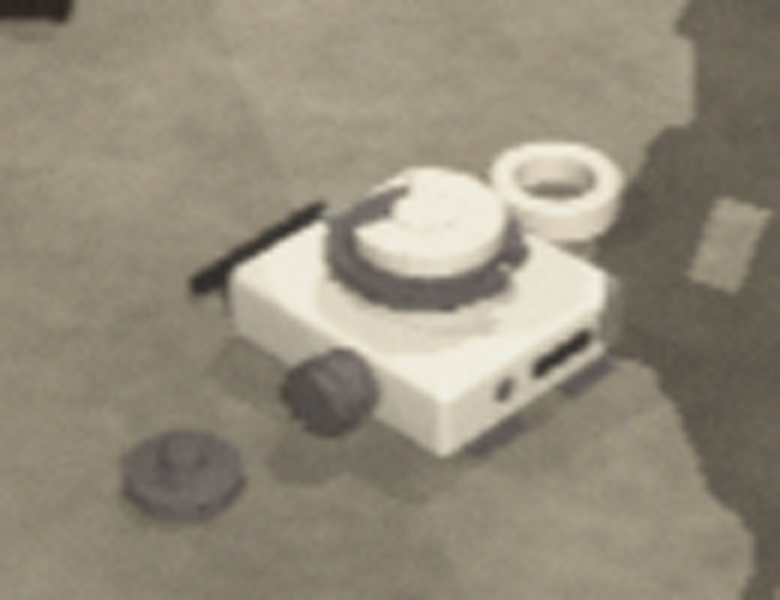

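The top crop shows the rib as a dark stub at crop (445,210), the notch at (340,360), the pocket at about (400,235) and the filter centre at (373,285). The side view shows the notch as a light gap at (515,265), which agrees. I'll fit a pose from these next.

```bash
cat >> h.py <<'E'
def up(p,r0,c0,s): # crop (x,y) -> full (row,col)
    return (r0+(p[1]+.5)/s-.5, c0+(p[0]+.5)/s-.5)
def overlay(c,fn,cx,cy,au,af,zf,r0,r1,c0,c1,s):
    im=cv2.cvtColor(c['img'],cv2.COLOR_RGB2BGR)[r0:r1,c0:c1]
    im=cv2.resize(im,None,fx=s,fy=s,interpolation=cv2.INTER_CUBIC)
    def P(x,y,z,a):
        X=[cx+x*np.cos(a)-y*np.sin(a),cy+x*np.sin(a)+y*np.cos(a),z]; r=proj(c,X)
        return [int((r[1]-c0+.5)*s),int((r[0]-r0+.5)*s)]
    def pl(pts,col): cv2.polylines(im,[np.array(pts)],False,col,1)
    b=[(.09,.08),(-.09,.08),(-.09,-.08),(.09,-.08),(.09,.08)]
    pl([P(x,y,.05,au) for x,y in b],(0,0,255))
    pl([P(x,y,.0645,au) for x,y in [(.061,.005),(.084,.005),(.084,-.005),(.061,-.005)]],(0,255,0))
    n=np.arcsin(.009/.058); th=np.linspace(n,2*np.pi-n,80)
    pl([P(.047,.009,zf+.008,af)]+[P(.058*np.cos(t),.058*np.sin(t),zf+.008,af) for t in th]+[P(.047,-.009,zf+.008,af)],(255,0,255))
    w=np.radians(48.5); th=np.linspace(np.pi-w,np.pi+w,20)
    pl([P(.02*np.cos(t),.02*np.sin(t),zf+.028,af) for t in th]+[P(.046*np.cos(t),.046*np.sin(t),zf+.028,af) for t in th[::-1]]+[P(.02*np.cos(th[0]),.02*np.sin(th[0]),zf+.028,af)],(255,255,0))
    cv2.imwrite('pics/'+fn+'.png',im)
E
python3 - <<'E'
from h import *
from scipy.spatial.transform import Rotation as Ro
c=shot('top','top1')
cor=np.array([ray(c,up(p,150,150,4.5),.05)[:2] for p in [(382,116),(550,272),(368,462),(198,300)]])
print(cor.round(4), cor.mean(0)); e=cor-np.roll(cor,1,0); print(np.linalg.norm(e,axis=1), np.degrees(np.arctan2(e[:,1],e[:,0])))
ctr=cor.mean(0)
def ang(p,z): X=ray(c,up(p,150,150,4.5),z)[:2]-ctr; return X.round(4),np.degrees(np.arctan2(X[1],X[0]))
print('rib',ang((450,207),.0645)); print('notch',ang((340,360),.074)); print('pocket',ang((397,237),.08))
print('filter ctr',ray(c,up((373,285),150,150,4.5),.074))
au=np.radians(-44); overlay(c,'ov1',*ctr,au,np.radians(156),.066,150,280,150,310,4.5)
s=shot('side','side1'); overlay(s,'ov1s',*ctr,au,np.radians(156),.066,170,270,205,335,6)
R=Ro.from_quat(robot.get_obs()['tool_rot']).as_matrix(); print(R.round(3))
E
```

```text
[[ 0.6341  0.04  ]
 [ 0.5335 -0.0748]
 [ 0.4056  0.0412]
 [ 0.5079  0.1571]] [0.52026478 0.0408895 ]
[0.1720852  0.15259948 0.1727322  0.15459164] [ -42.85233495 -131.19931373  137.81432804   48.54383458]
rib (array([ 0.0533, -0.0481]), np.float64(-42.091519417428614))
notch (array([-0.0486,  0.0197]), np.float64(157.9307634035208))
pocket (array([ 0.0316, -0.0145]), np.float64(-24.658519963956213))
filter ctr [0.52062558 0.04102824 0.074     ]
[[ 0.935 -0.     0.355]
 [-0.355 -0.     0.935]
 [-0.    -1.    -0.   ]]
```

View pics/ov1.png

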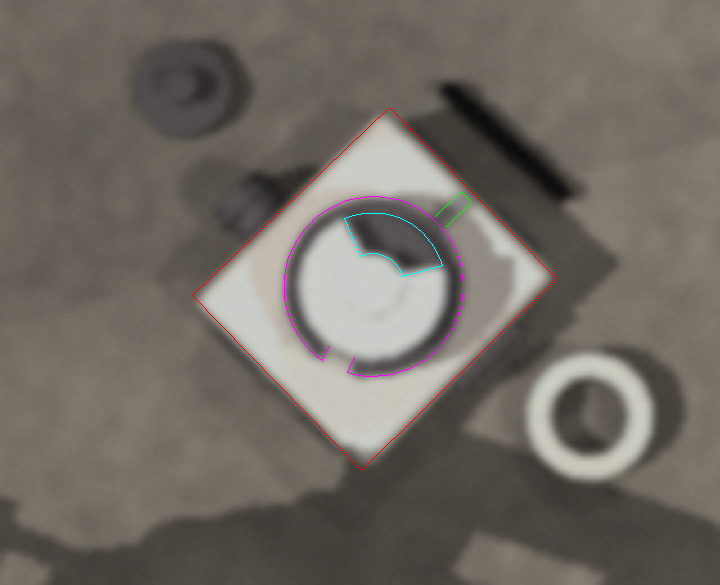

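View pics/ov1s.png

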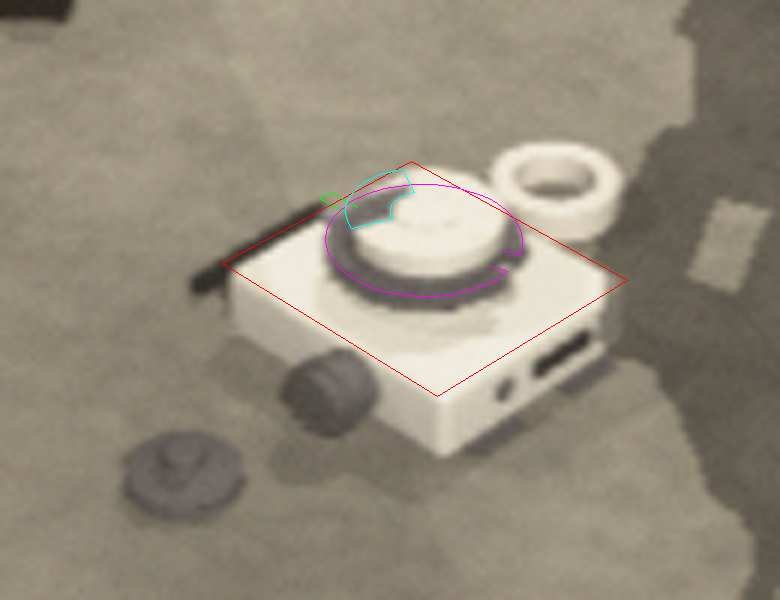

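The fit is good in both views: axis at (0.5205, 0.041), notch at about 157°, unit +x at about -43.5°. The filter has to turn about +159° (CCW), with the finger on the pocket's CCW wall. I'll close the gripper and travel over the pocket.

```bash
python3 -m crank '[[[0,0,0,0.045,0,-0.036,0],[0,0,0,0.045,0,-0.036,0],[0,0,0,0.045,0,-0.036,0],[0,0,0,0.045,0,-0.036,0],[0,0,0,0.045,0,-0.036,0]]]' 20
python3 -m crank '[[[0,0,0,0.045,0,-0.036,0],[0,0,0,0.045,0,-0.036,0],[0,0,0,0.045,0,-0.036,0],[0,0,0,0.045,0,-0.036,0],[0,0,0,0.045,0,-0.036,0]]]'
```

```text
time: 1.92
position: [0.3692, 0.3347, 0.2308]
tool_rot: [-0.695, 0.127, -0.128, 0.696]
ft_force: [1.6, 0.5, -0.3]
grip_width: 0.0452
time: 2.55
position: [0.5157, 0.0863, 0.2308]
tool_rot: [-0.695, 0.127, -0.128, 0.696]
ft_force: [1.0, -0.4, -0.4]
grip_width: 0.0017
```

```bash
python3 -m crank '[[[0,10.4,0,0,0,0,0],[0,10.4,0,0,0,0,0],[0,10.4,0,0,0,0,0],[0,10.4,0,0,0,0,0],[0,10.4,0,0,0,0,0]]]'
python3 -m crank '[[[0,10.4,0,0,0,0,0],[0,10.4,0,0,0,0,0],[0,10.4,0,0,0,0,0],[0,10.4,0,0,0,0,0],[0,10.4,0,0,0,0,0]]]'
python3 -m crank '[[[0,10.4,0,0,0,0,0],[0,10.4,0,0,0,0,0],[0,10.4,0,0,0,0,0],[0,10.4,0,0,0,0,0],[0,10.4,0,0,0,0,0]]]'
python3 - <<'E'
from h import *
from scipy.spatial.transform import Rotation as Ro
o=robot.get_obs(); R=Ro.from_quat(o['tool_rot']).as_matrix(); print(R.round(3),o['q'],o['grip_width'],o['ft_force'])
a=np.degrees(np.arctan2(R[1,0],R[0,0])); print('alpha',a,o['position'])
d=np.array([.5547,.0299,.231])-o['position']; print('tool shift',R.T@d)
E
```

```text
time: 3.18
position: [0.5148, 0.088, 0.2306]
tool_rot: [-0.568, 0.421, -0.421, 0.568]
ft_force: [-0.3, -0.3, -0.4]
grip_width: 0.0003
time: 3.8
position: [0.5148, 0.088, 0.2307]
tool_rot: [0.326, -0.628, 0.628, -0.326]
ft_force: [-1.3, -0.4, 0.3]
grip_width: 0.0004
time: 4.42
position: [0.5148, 0.088, 0.2307]
tool_rot: [0.018, -0.707, 0.707, -0.018]
ft_force: [-0.3, 0.3, 0.1]
grip_width: 0.0002
[[-0.999  0.     0.05 ]
 [-0.05  -0.    -0.999]
 [-0.    -1.     0.   ]] [-4.47861926e-02  3.89568654e-01  1.68850672e+00 -2.35736150e-05
  1.06329159e+00  1.47596463e+00] 0.00022390335247233646 [-0.31860728  0.32083236  0.06255784]
alpha -177.13194743592666 [0.51478411 0.08803463 0.23066142]
tool shift [-0.03695713 -0.00032783  0.06005906]
```

```bash
python3 -m crank '[[[0,10.4,0,0,0,0,0],[0,10.4,0,0,0,0,0],[0,0,0,-0.028,0,0.0215,0],[0,0,0,-0.028,0,0.0215,0],[0,0,0,0,0.05,0,0]]]'
python3 -m crank '[[[0,0,0,0,0.02,0,0],[0,0,0,0,0.02,0,0],[0,0,0,0,0,0,0],[0,0,0,0,0,0,0],[0,0,0,0,0,0,0]]]'
python3 - <<'E'
from h import *
from scipy.spatial.transform import Rotation as Ro
o=robot.get_obs(); R=Ro.from_quat(o['tool_rot']).as_matrix()
print('alpha',np.degrees(np.arctan2(R[1,0],R[0,0])),o['position'],o['q'],o['ft_force'])
for n,b in (('top',(150,280,150,310,4.5)),('side',(130,270,205,335,4.2))):
    c=shot(n,n+'2'); overlay(c,n+'2o',.5205,.041,np.radians(-43.5),np.radians(157),.066,*b)
E
```

```text
time: 5.05
position: [0.5613, 0.0274, 0.1838]
tool_rot: [-0.114, -0.699, 0.699, 0.104]
ft_force: [0.1, 0.3, -1.7]
grip_width: 0.0006
time: 5.68
position: [0.5559, 0.0301, 0.1416]
tool_rot: [0.109, 0.699, -0.699, -0.107]
ft_force: [0.3, 1.1, 0.5]
grip_width: 0.0001
alpha 162.42103546023205 [0.55587071 0.03009068 0.14164569] [-1.46667543e-01  5.57018983e-01  1.69030128e+00  1.64928802e-05
  8.92050105e-01  1.73092885e+00] [0.31180209 1.10881414 0.50190807]
```

View pics/top2o.png

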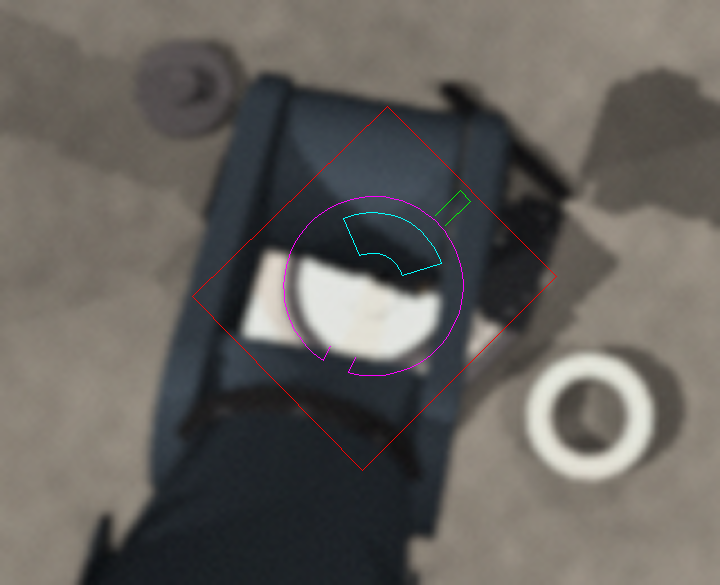

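View pics/side2o.png

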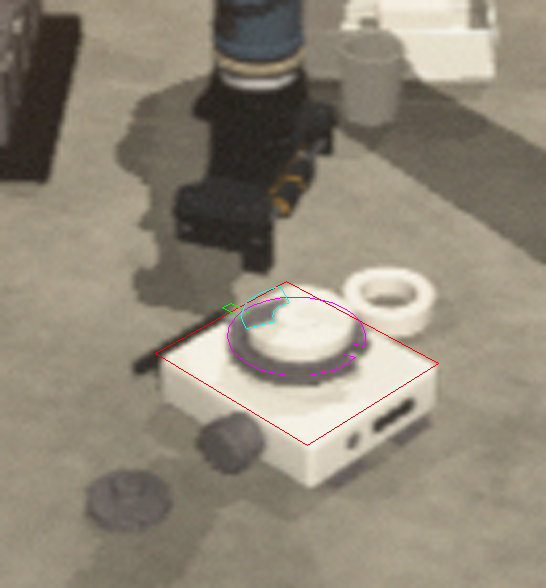

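The fingertips hang over the pocket (side view: at about (258,265), just above the outlined wedge). Next I'll go down into it, stopping about 4 mm above the floor.

```bash
python3 -m crank '[[[0,0,0,0,0.015,0,0],[0,0,0,0,0.015,0,0],[0,0,0,0,0.011,0,0],[0,0,0,0,0.008,0,0],[0,0,0,0,0,0,0]]]'
python3 - <<'E'
from h import *
from scipy.spatial.transform import Rotation as Ro
o=robot.get_obs(); R=Ro.from_quat(o['tool_rot']).as_matrix(); p=o['position']
v=p[:2]-[.5205,.041]
print('alpha',np.degrees(np.arctan2(R[1,0],R[0,0])),p,o['ft_force'],'r',np.hypot(*v),'ang',np.degrees(np.arctan2(v[1],v[0])),'tool-frame offset to axis',R.T@(np.array([.5205,.041,p[2]])-p))
c=shot('side','side3'); overlay(c,'side3o',.5205,.041,np.radians(-43.5),np.radians(157),.066,130,270,205,335,4.2)
E
```

```text
time: 6.4
position: [0.5546, 0.0302, 0.0906]
tool_rot: [-0.107, -0.699, 0.699, 0.109]
ft_force: [-0.0, -0.3, 0.8]
grip_width: 0.0003
alpha 162.4098314026713 [0.55457604 0.03017748 0.09055743] [-0.00722051 -0.27469132  0.84572447] r 0.03575337136692616 ang -17.619799714169844 tool-frame offset to axis [ 3.57533028e-02  6.75278518e-05 -1.85117994e-05]
```

View pics/side3o.png

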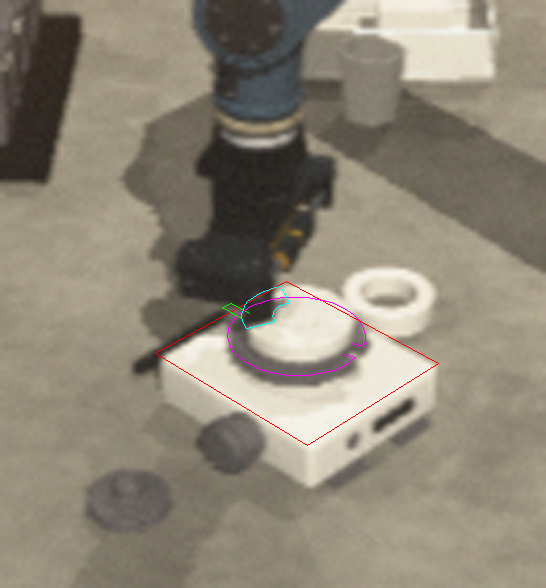

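```bash
cat > chk.py <<'E'
from h import *
from scipy.spatial.transform import Rotation as Ro
o=robot.get_obs(); R=Ro.from_quat(o['tool_rot']).as_matrix(); p=o['position']
v=p[:2]-[.5205,.041]
print('alpha',np.degrees(np.arctan2(R[1,0],R[0,0])),p.round(4) if hasattr(p,'round') else p,'F',np.round(o['ft_force'],2),'r',np.hypot(*v).round(4),'ang',np.degrees(np.arctan2(v[1],v[0])).round(1),'q6',o['q'][5])
E
python3 -m crank '[[[0,-8,0,0.00035,0,-0.005,0],[0,-8,0,0.00035,0,-0.005,0],[0,-8,0,0.00035,0,-0.005,0],[0,-8,0,0.00035,0,-0.005,0],[0,-8,0,0.00035,0,-0.005,0]]]'; python3 chk.py
```

```text
time: 7.08
position: [0.5551, 0.0543, 0.0922]
tool_rot: [0.138, -0.693, 0.694, -0.14]
ft_force: [0.3, -1.8, -0.6]
grip_width: 0.0002
alpha -157.2985196278221 [0.5551 0.0543 0.0922] F [ 0.33 -1.82 -0.64] r 0.0371 ang 21.0 q6 1.072921164289416
```

```bash
python3 -m crank '[[[0,-8,0,0.00035,0,-0.005,0],[0,-8,0,0.00035,0,-0.005,0],[0,-8,0,0.00035,0,-0.005,0],[0,-8,0,0.00035,0,-0.005,0],[0,-8,0,0.00035,0,-0.005,0]]]'; python3 chk.py
python3 - <<'E'
from h import *
c=shot('side','side4'); overlay(c,'side4o',.5205,.041,np.radians(-43.5),np.radians(157+67),.066,130,270,205,335,4.2)
E
```

```text
time: 7.7
position: [0.5392, 0.0727, 0.0924]
tool_rot: [0.367, -0.603, 0.605, -0.369]
ft_force: [2.3, 0.2, -0.8]
grip_width: 0.0007
alpha -117.31889985068449 [0.5392 0.0727 0.0924] F [ 2.27  0.2  -0.76] r 0.0369 ang 59.4 q6 0.4055454701161011
```

View pics/side4o.png

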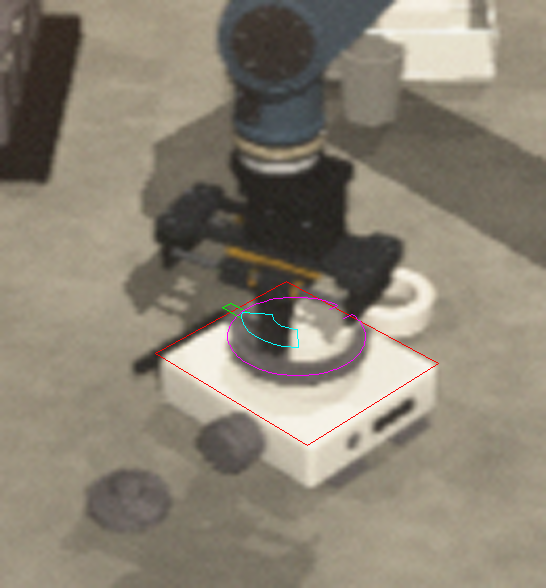

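The filter turns with the finger: in the side view, the wall and finger meet at about (295,345). Carrying on, and stopping short for a check.

```bash
python3 -m crank '[[[0,-8,0,0.00035,0,-0.005,0],[0,-8,0,0.00035,0,-0.005,0],[0,-8,0,0.00035,0,-0.005,0],[0,-8,0,0.00035,0,-0.005,0],[0,-8,0,0.00035,0,-0.005,0]]]'; python3 chk.py
python3 -m crank '[[[0,-8,0,0.00035,0,-0.005,0],[0,-8,0,0.00035,0,-0.005,0],[0,-8,0,0.00035,0,-0.005,0],[0,-8,0,0.00035,0,-0.005,0],[0,0,0,0,0,0,0]]]'; python3 chk.py
python3 - <<'E'
from h import *
c=shot('side','side5'); overlay(c,'side5o',.5205,.041,np.radians(-43.5),np.radians(157+138),.066,130,270,205,335,4.2)
c=shot('top','top5'); overlay(c,'top5o',.5205,.041,np.radians(-43.5),np.radians(157+138),.066,150,280,150,310,4.5)
E
```

```text
time: 8.38
position: [0.5143, 0.0764, 0.0922]
tool_rot: [-0.551, 0.442, -0.443, 0.552]
ft_force: [0.7, 0.6, -0.6]
grip_width: 0.0004
alpha -77.46157920220618 [0.5143 0.0764 0.0922] F [ 0.68  0.62 -0.62] r 0.0359 ang 99.9 q6 -0.28778151947388325
time: 9.0
position: [0.4961, 0.0666, 0.092]
tool_rot: [-0.651, 0.275, -0.275, 0.652]
ft_force: [0.1, 1.3, 0.8]
grip_width: 0.0004
alpha -45.7769237621294 [0.4961 0.0666 0.092 ] F [0.13 1.28 0.84] r 0.0354 ang 133.6 q6 -0.8621901311060318
```

View pics/side5o.png

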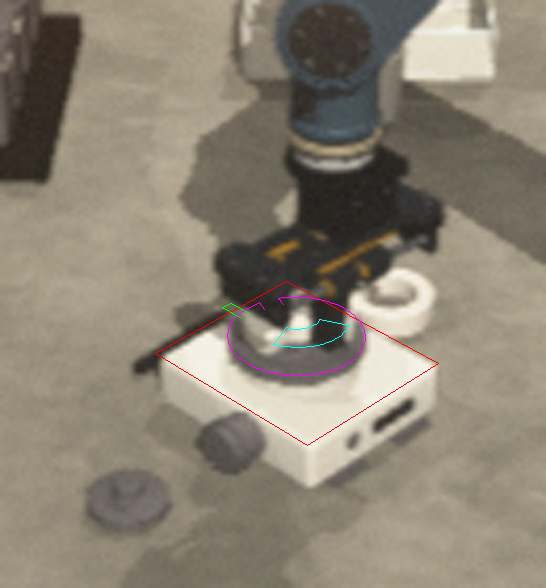

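View pics/top5o.png

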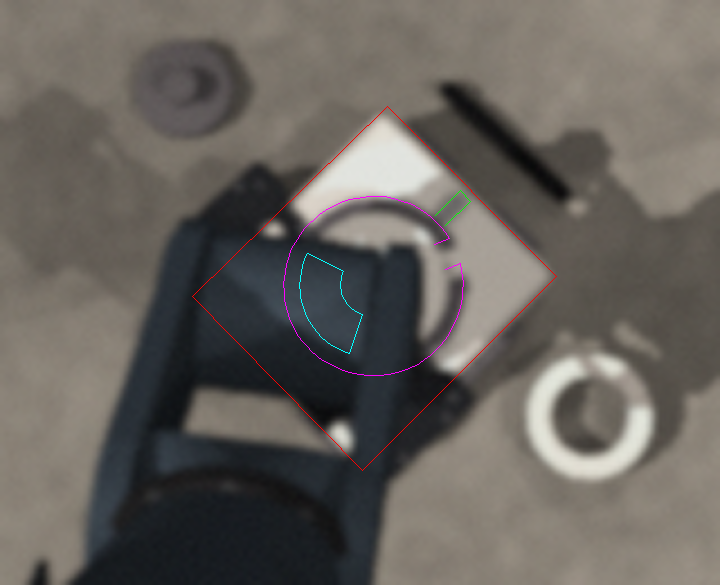

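The notch shows in the top view at about (455,258), a little short of the rib, as intended. I'll measure its angle by sampling brightness around the flange.

```bash
cat > notch.py <<'E'
from h import *
import sys
def prof(c,z,lo,hi,ctr=(.5205,.041)):
    g=cv2.cvtColor(c['img'],cv2.COLOR_RGB2GRAY)
    A=np.arange(lo,hi,2.); out=[]
    for a in A:
        v=[]
        for r in (.050,.053,.056):
            q=proj(c,[ctr[0]+r*np.cos(np.radians(a)),ctr[1]+r*np.sin(np.radians(a)),z])
            v.append(cv2.getRectSubPix(g,(1,1),(float(q[1]),float(q[0])))[0,0])
        out.append(np.mean(v))
    return A,np.array(out)
fn=sys.argv[1]; z=float(sys.argv[2]); lo,hi=float(sys.argv[3]),float(sys.argv[4])
c=shot('top',fn); A,v=prof(c,z,lo,hi)
for a,b in zip(A,v): print(int(a),int(b),end=' | ')
im=cv2.cvtColor(c['img'],cv2.COLOR_RGB2BGR)[185:245,200:270]; cv2.imwrite('pics/'+fn+'z.png',cv2.resize(im,None,fx=10,fy=10,interpolation=cv2.INTER_CUBIC))
E
python3 notch.py top6 .074 -110 0
```

```text
-110 79 | -108 80 | -106 79 | -104 77 | -102 78 | -100 79 | -98 80 | -96 79 | -94 78 | -92 76 | -90 76 | -88 78 | -86 86 | -84 100 | -82 117 | -80 131 | -78 140 | -76 145 | -74 147 | -72 148 | -70 151 | -68 150 | -66 144 | -64 129 | -62 111 | -60 94 | -58 82 | -56 78 | -54 79 | -52 82 | -50 85 | -48 88 | -46 87 | -44 88 | -42 87 | -40 87 | -38 86 | -36 86 | -34 84 | -32 83 | -30 83 | -28 81 | -26 80 | -24 81 | -22 82 | -20 80 | -18 81 | -16 84 | -14 86 | -12 88 | -10 89 | -8 89 | -6 89 | -4 90 | -2 91 |
```

View pics/top6z.png

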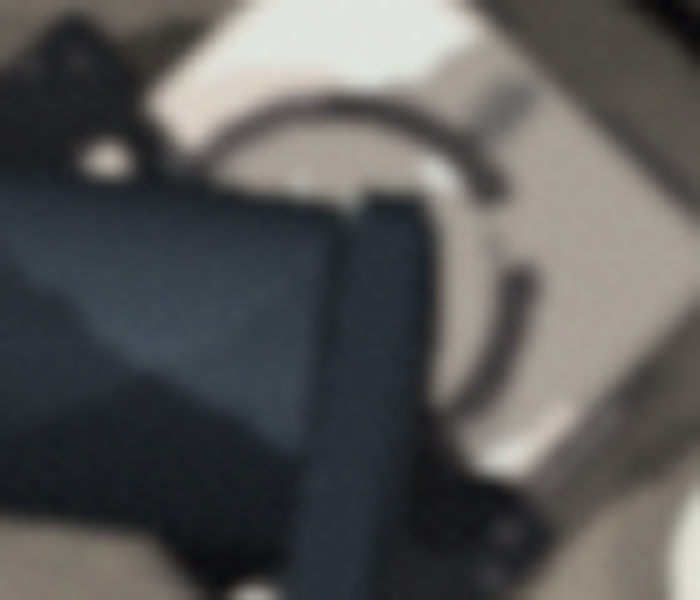

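```bash
python3 - <<'E'
from h import *
c=robot.camera('top'); g=cv2.cvtColor(c['img'],cv2.COLOR_RGB2GRAY).astype(float)
for z in (.05,.0645):
  for r in (.066,.07,.074,.078,.082):
    A=np.arange(-64,-24,1.); v=[]
    for a in A:
        q=proj(c,[.5205+r*np.cos(np.radians(a)),.041+r*np.sin(np.radians(a)),z]); v.append(cv2.getRectSubPix(g.astype(np.float32),(1,1),(float(q[1]),float(q[0])))[0,0])
    v=np.array(v); w=np.clip(np.median(v)-8-v,0,None); w[(A<-54)|(A>-30)]=0; print(z,r,(A*w).sum()/w.sum(), v.min().round(),np.median(v).round())
# unit edges via mask overlap
E
```

```text
0.05 0.066 -42.09222823029512 103.0 151.0
0.05 0.07 -42.01642306154158 105.0 156.0
0.05 0.074 -41.86371263051455 104.0 157.0
0.05 0.078 -41.99770106626837 107.0 158.0
0.05 0.082 -42.284278316766525 115.0 158.0
0.0645 0.066 -42.726061929382524 104.0 153.0
0.0645 0.07 -42.56334207205891 105.0 155.0
0.0645 0.074 -42.474535396888335 104.0 157.0
0.0645 0.078 -42.57553502283846 108.0 158.0
0.0645 0.082 -42.86098830153388 119.0 157.0
```

The notch is at -72.3° and the rib at -42.5°, so about 30° remain. I'll do 24° and re-measure.

```bash
python3 -m crank '[[[0,-6,0,0.0002,0,-0.0038,0],[0,-6,0,0.0002,0,-0.0038,0],[0,-6,0,0.0002,0,-0.0038,0],[0,-6,0,0.0002,0,-0.0038,0],[0,0,0,0,0,0,0]]]'; python3 chk.py
python3 notch.py top7 .074 -90 0
```

```text
time: 9.82
position: [0.4877, 0.0541, 0.0916]
tool_rot: [-0.694, 0.133, -0.134, 0.695]
ft_force: [0.5, 1.2, -0.0]
grip_width: 0.0005
alpha -21.736734151676558 [0.4877 0.0541 0.0916] F [ 0.45  1.22 -0.04] r 0.0353 ang 158.2 q6 -1.3095556263406043
-90 60 | -88 60 | -86 61 | -84 62 | -82 63 | -80 64 | -78 66 | -76 67 | -74 68 | -72 69 | -70 72 | -68 75 | -66 76 | -64 78 | -62 88 | -60 102 | -58 117 | -56 130 | -54 136 | -52 134 | -50 124 | -48 114 | -46 102 | -44 95 | -42 88 | -40 83 | -38 79 | -36 79 | -34 78 | -32 77 | -30 79 | -28 80 | -26 81 | -24 83 | -22 82 | -20 80 | -18 79 | -16 82 | -14 84 | -12 87 | -10 92 | -8 96 | -6 99 | -4 104 | -2 108 |
```

View pics/top7z.png

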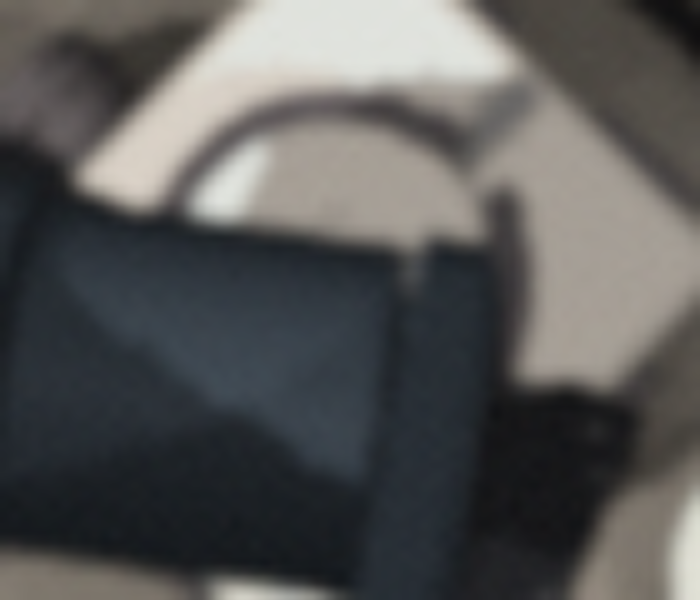

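```bash
python3 -m crank '[[[0,-3.5,0,0.0001,0,-0.0022,0],[0,-3.5,0,0.0001,0,-0.0022,0],[0,0,0,0,0,0,0],[0,0,0,0,0,0,0],[0,0,0,0,0,0,0]]]'; python3 chk.py
python3 notch.py top8 .074 -90 0
```

```text
time: 10.5
position: [0.4863, 0.05, 0.0916]
tool_rot: [-0.701, 0.09, -0.09, 0.701]
ft_force: [0.5, 2.3, 0.3]
grip_width: 0.0003
alpha -14.639002749415827 [0.4863 0.05   0.0916] F [0.45 2.29 0.33] r 0.0354 ang 165.3 q6 -1.4422157348852587
-90 49 | -88 50 | -86 52 | -84 54 | -82 56 | -80 58 | -78 61 | -76 66 | -74 70 | -72 73 | -70 77 | -68 79 | -66 80 | -64 77 | -62 77 | -60 77 | -58 80 | -56 86 | -54 95 | -52 101 | -50 104 | -48 102 | -46 98 | -44 98 | -42 102 | -40 109 | -38 114 | -36 115 | -34 108 | -32 97 | -30 89 | -28 82 | -26 79 | -24 83 | -22 88 | -20 92 | -18 95 | -16 100 | -14 104 | -12 107 | -10 109 | -8 110 | -6 110 | -4 112 | -2 114 |
```

View pics/top8z.png

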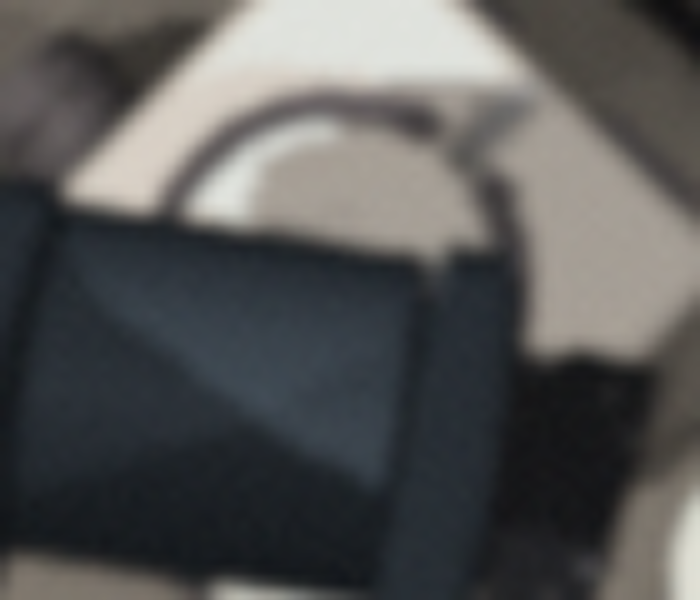

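The notch edges are at about -55° and -31.5°, so its centre is at -43°. The pin shows as the dark dip between two light gaps, which means it's aligned. I'll back off the wall, rise, and look again unobstructed.

```bash
python3 -m crank '[[[0,0,0,0,0,0.003,0],[0,0,0,0,0,0,0],[0,0,0,0,-0.02,0,0],[0,0,0,0,-0.04,0,0],[0,0,0,0,0,0,0]]]'; python3 chk.py
python3 notch.py top9 .074 -90 0
python3 - <<'E'
from h import *
c=shot('side','side9'); overlay(c,'side9o',.5205,.041,np.radians(-43.5),np.radians(-43.5),.066,130,270,205,335,4.2)
E
```

```text
time: 11.18
position: [0.4886, 0.0524, 0.1538]
tool_rot: [0.701, -0.088, 0.092, -0.701]
ft_force: [0.4, -0.3, -0.5]
grip_width: 0.0002
alpha -14.582380363086733 [0.4886 0.0524 0.1538] F [ 0.35 -0.26 -0.51] r 0.0339 ang 160.3 q6 -1.4367555151188791
-90 53 | -88 54 | -86 56 | -84 56 | -82 56 | -80 57 | -78 57 | -76 58 | -74 58 | -72 59 | -70 63 | -68 68 | -66 72 | -64 73 | -62 73 | -60 75 | -58 76 | -56 81 | -54 92 | -52 100 | -50 104 | -48 105 | -46 102 | -44 103 | -42 108 | -40 116 | -38 121 | -36 123 | -34 118 | -32 107 | -30 100 | -28 94 | -26 92 | -24 96 | -22 99 | -20 103 | -18 106 | -16 110 | -14 112 | -12 114 | -10 114 | -8 114 | -6 114 | -4 115 | -2 115 |
```

View pics/side9o.png

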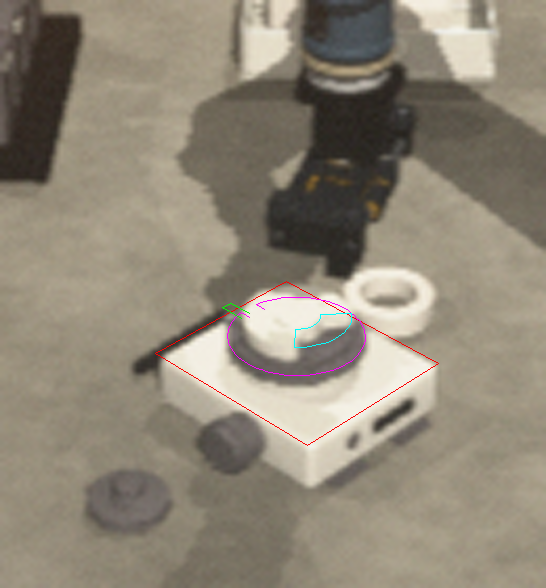

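View pics/top9z.png

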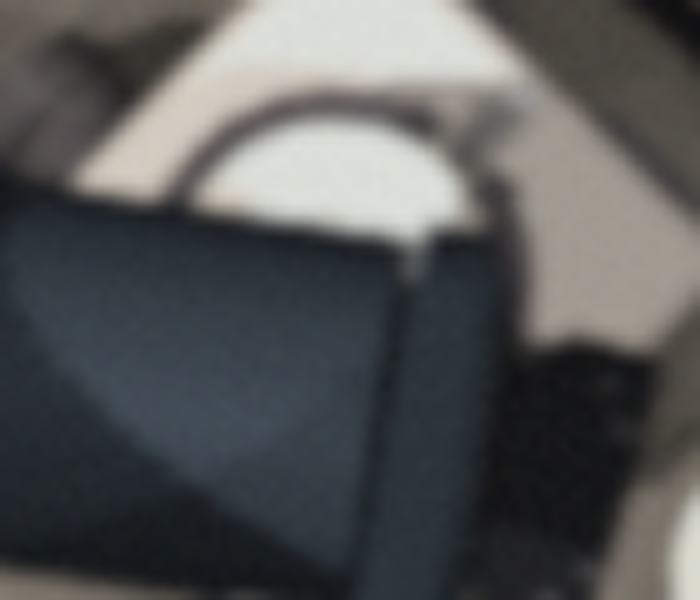

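```bash
python3 -m crank '[[[0,0,0,0.0169,0,-0.0015,0],[0,0,0,0.0169,0,-0.0015,0],[0,0,0,0,0.02,0,0],[0,0,0,0,0.018,0,0],[0,0,0,0,0,0,0]]]'; python3 chk.py
python3 -m crank '[[[0,0,0,0,0.002,0,0],[0,0,0,0,0.002,0,0],[0,0,0,0,0.002,0,0],[0,0,0,0,0.001,0,0],[0,0,0,0,0,0,0]]]'; python3 chk.py
```

```text
time: 11.9
position: [0.5182, 0.041, 0.1114]
tool_rot: [0.701, -0.091, 0.088, -0.701]
ft_force: [-0.6, -0.3, 1.0]
grip_width: 0.0007
alpha -14.612367972757456 [0.5182 0.041  0.1114] F [-0.63 -0.31  0.96] r 0.0023 ang 179.7 q6 -1.451781927636312
time: 12.52
position: [0.5188, 0.0414, 0.1067]
tool_rot: [0.701, -0.09, 0.09, -0.701]
ft_force: [0.6, 0.8, 0.1]
grip_width: 0.0003
alpha -14.579204389647957 [0.5188 0.0414 0.1067] F [0.57 0.82 0.11] r 0.0018 ang 168.4 q6 -1.4516812463854938
```

```bash
python3 -m crank '[[[0,0,0,0.0015,0.001,0,0],[0,0,0,0,0.001,0,0],[0,0,0,0,0.001,0,0],[0,0,0,0,0.001,0,0],[0,0,0,0,0,0,0]]]'; python3 chk.py
python3 -m crank '[[[0,0,0,0,0.001,0,0],[0,0,0,0,0.001,0,0],[0,0,0,0,0.001,0,0],[0,0,0,0,0.001,0,0],[0,0,0,0,0,0,0]]]'; python3 chk.py
```

```text
time: 13.15
position: [0.5205, 0.0409, 0.1031]
tool_rot: [0.701, -0.089, 0.09, -0.701]
ft_force: [-1.1, -0.0, 4.9]
grip_width: 0.0003
alpha -14.58261173481168 [0.5205 0.0409 0.1031] F [-1.08 -0.01  4.88] r 0.0001 ang -105.1 q6 -1.4519897491669802
time: 13.78
position: [0.5205, 0.0409, 0.0991]
tool_rot: [0.701, -0.089, 0.09, -0.701]
ft_force: [-1.8, -0.1, 4.8]
grip_width: 0.0002
alpha -14.585426638172322 [0.5205 0.0409 0.0991] F [-1.76 -0.12  4.81] r 0.0001 ang -101.7 q6 -1.4519746088888972
```

The filter has gone down about 4.5 mm, past where the pin's tip would have blocked it. Pressing on to home.

```bash
python3 -m crank '[[[0,0,0,0,0.001,0,0],[0,0,0,0,0.001,0,0],[0,0,0,0,0.001,0,0],[0,0,0,0,0.001,0,0],[0,0,0,0,0,0,0]]]'; python3 chk.py
python3 -m crank '[[[0,0,0,0,0.001,0,0],[0,0,0,0,0.0005,0,0],[0,0,0,0,0,0,0],[0,0,0,0,0,0,0],[0,0,0,0,0,0,0]]]'; python3 chk.py
```

```text
time: 14.4
position: [0.5205, 0.0409, 0.0951]
tool_rot: [0.701, -0.089, 0.09, -0.701]
ft_force: [-0.2, -0.5, 5.1]
grip_width: 0.0007
alpha -14.585907543125348 [0.5205 0.0409 0.0951] F [-0.16 -0.54  5.1 ] r 0.0001 ang -110.0 q6 -1.4519918132619447
time: 15.02
position: [0.5205, 0.0409, 0.0944]
tool_rot: [0.701, -0.089, 0.09, -0.701]
ft_force: [-2.2, 0.2, 10.8]
grip_width: 0.0002
alpha -14.57381511618632 [0.5205 0.0409 0.0944] F [-2.17  0.22 10.81] r 0.0001 ang -106.1 q6 -1.4520013136731476
```

```bash
python3 -m crank '[[[0,0,0,0,0.0005,0,0],[0,0,0,0,0.0003,0,0],[0,0,0,0,0,0,0],[0,0,0,0,0,0,0],[0,0,0,0,0,0,0]]]'; python3 chk.py
```

```text
time: 15.65
position: [0.5205, 0.0409, 0.0943]
tool_rot: [0.701, -0.089, 0.09, -0.701]
ft_force: [-2.7, -0.4, 17.3]
grip_width: 0.0003
alpha -14.572859296614565 [0.5205 0.0409 0.0943] F [-2.69 -0.41 17.3 ] r 0.0001 ang -97.9 q6 -1.4519783380582012
```

The filter stopped hard at TCP z = 0.0943 (home is expected near 0.094), with 17 N. Now I'll retract and check.

```bash
python3 -m crank '[[[0,0,0,0,-0.005,0,0],[0,0,0,0,-0.02,0,0],[0,0,0,0,-0.05,0,0],[0,0,0,0,-0.05,0,0],[0,0,0,-0.05,0,0,0]]]'
python3 -m crank '[[[0,0,0,-0.05,0,0.03,0],[0,0,0,-0.03,0,0.05,0],[0,0,0,0,0,0.06,0],[0,0,0,0,0,0.06,0],[0,0,0,0,0,0.06,0]]]'; python3 chk.py
python3 - <<'E'
from h import *
for n,b in (('top',(150,280,150,310,4.5)),('side',(150,270,205,335,5))):
    c=shot(n,n+'10'); overlay(c,n+'10o',.5205,.041,np.radians(-43),np.radians(-43),.056,*b)
    overlay(c,n+'10p',9,9,0,0,.056,*b)
E
python3 notch.py top11 .064 -90 0
```

```text
time: 16.27
position: [0.4783, 0.0523, 0.2213]
tool_rot: [0.701, -0.085, 0.095, -0.701]
ft_force: [-0.3, 0.3, -1.5]
grip_width: 0.0005
time: 16.9
position: [0.46, 0.3272, 0.2171]
tool_rot: [0.702, -0.09, 0.09, -0.701]
ft_force: [1.5, -0.2, 0.3]
grip_width: 0.0003
alpha -14.567637917470483 [0.46   0.3272 0.2171] F [ 1.48 -0.23  0.29] r 0.2926 ang 101.9 q6 -0.8957676435539883
-90 71 | -88 71 | -86 71 | -84 72 | -82 73 | -80 74 | -78 75 | -76 74 | -74 72 | -72 71 | -70 72 | -68 73 | -66 72 | -64 70 | -62 68 | -60 68 | -58 70 | -56 75 | -54 84 | -52 92 | -50 97 | -48 98 | -46 95 | -44 93 | -42 96 | -40 102 | -38 106 | -36 106 | -34 101 | -32 91 | -30 82 | -28 78 | -26 79 | -24 84 | -22 90 | -20 92 | -18 91 | -16 90 | -14 93 | -12 96 | -10 98 | -8 100 | -6 102 | -4 104 | -2 105 |
```

View pics/top10o.png

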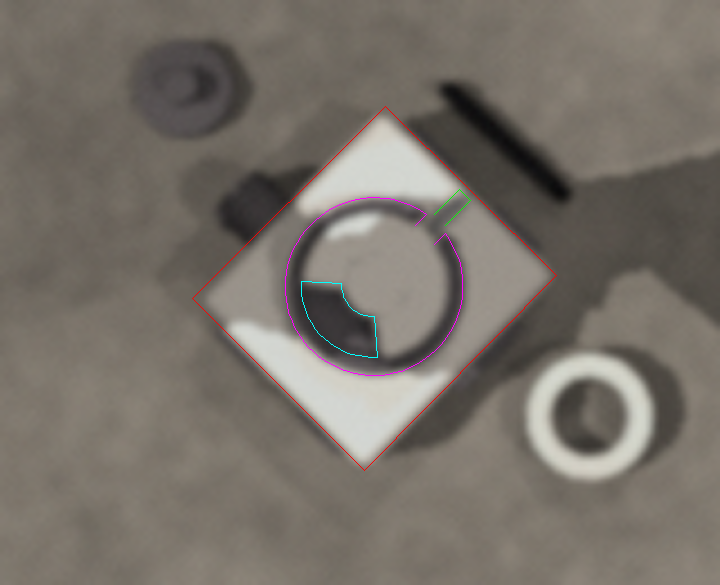

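View pics/side10o.png

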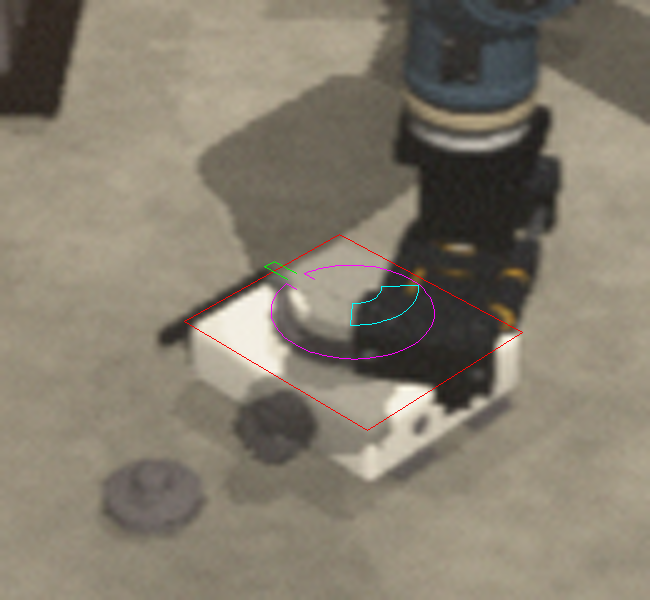

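View pics/top11z.png

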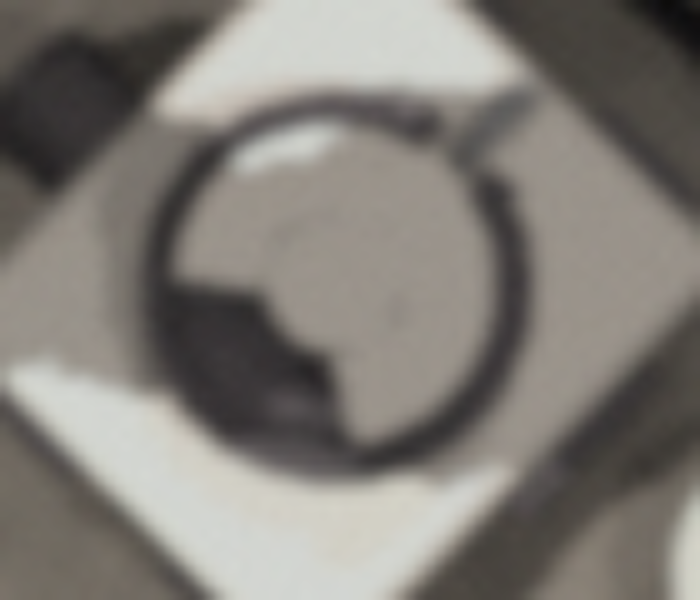

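The top view shows the pin and rib in the notch. The arm hides the side view, so I'll clear it to check the height.

```bash
python3 -m crank '[[[0,0,0,-0.045,0,0.02,0],[0,0,0,-0.045,0,0.02,0],[0,0,0,-0.045,0,0.02,0],[0,0,0,-0.045,0,0.02,0],[0,0,0,0,0,0.02,0]]]'; python3 chk.py
python3 - <<'E'
from h import *
c=shot('side','side12'); b=(150,270,205,335,5)
overlay(c,'side12o',.5205,.041,np.radians(-43),np.radians(-43),.056,*b)
ims=[cv2.resize(cv2.imread('pics/%s.png'%f)[170:270,205:335],None,fx=6,fy=6,interpolation=cv2.INTER_CUBIC)[:290,60:440] for f in ('side0','side12')]
cv2.imwrite('pics/cmp.png',np.hstack(ims))
t=robot.camera('top')
for k in ('cap','sanitiser','tape','cup','marker'): print(k,[np.round(r['at'],1).tolist() for r in robot.spot_in(t,k)[:1]])
E
```

```text
time: 17.68
position: [0.3071, 0.4662, 0.2168]
tool_rot: [0.703, -0.09, 0.088, -0.7]
ft_force: [0.7, 0.1, -0.2]
grip_width: 0.0006
alpha -14.43900341949676 [0.3071 0.4662 0.2168] F [ 0.74  0.15 -0.17] r 0.4757 ang 116.7 q6 -0.530903117464754
cap [[168.0, 192.2]]
sanitiser [[227.6, 78.3]]
tape [[233.4, 276.0]]
cup [[246.1, 416.0]]
marker [[182.0, 264.8]]
```

View pics/side12o.png

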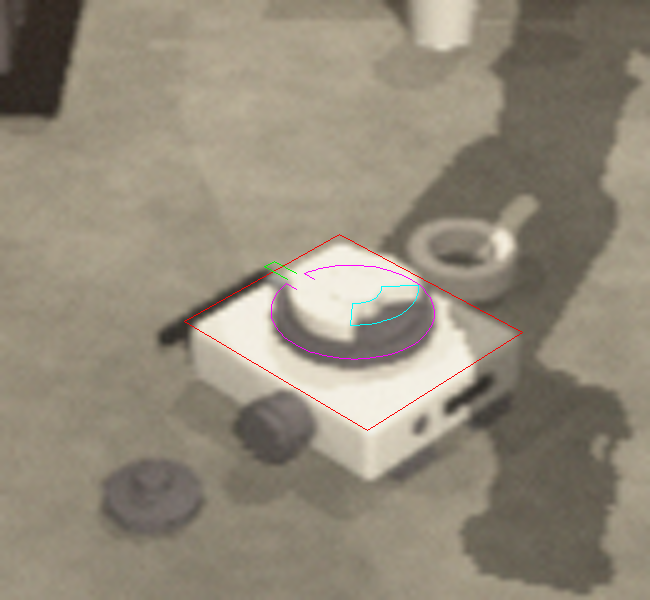

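View pics/cmp.png

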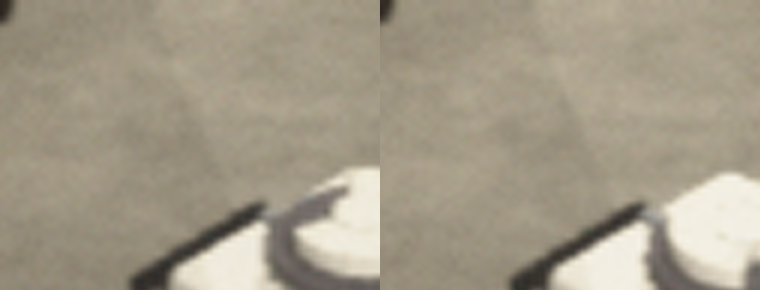

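```bash
python3 -c "
from rig import robot
print(robot.hand_in())"
```

```text
the job is handed in; nothing more can be done
None
```

The filter is home on its seat with the pin in the notch. I handed the job in at about 18 s, with the arm clear of everything.

**What I did:** I closed the gripper and put the fingertips in the pocket. I turned the filter about 159° counter-clockwise, re-measuring the notch twice near the end, then lifted out. I pressed the middle pad down until it stopped hard at 17 N.

**Last checks:**
- **Height:** the fingertip height at the stop puts the filter's underside at about z = 56.3 mm, against 56 mm for the seat and a limit of 57.8 mm. The side picture fits the home height.
- **Alignment:** the top picture puts the notch centre at about -43° and the rib at -42.5°, with the pin visible in the notch. I judged level and centring only by how well the model outline fits the pictures.
- **Other things:** the cap, marker and tape look unmoved in the pictures. The detector puts the cap, sanitiser, cup and marker within about 3 pixels of where they started.
- **One disagreement:** the detector put the tape about 11 pixels from its first report. Both pictures show the tape in the same place, so I took this as detector error, probably from the shadow over it.

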